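Lay out the minor-surgery cassette in order of use

ROBOT

A 6-joint arm with a two-finger parallel gripper is mounted at the origin on a cart in front of the work surface, level with it; the furniture and walls round the work are solid. World frame = base frame: x ahead of the robot, y to its left, z up, the work surface at z = 0. Lengths are in mm, angles in degrees, forces in N, time in s.
With the tool pointing down it reaches from about 300 to 850 mm from the base axis. Payload 4.2 kg.
Tool frame: the origin (TCP) lies at the very end of the fingers, on their centre line; the grasp point (between the pads) lies 19 mm behind it (env.grip_depth is the distance from the TCP to the grasp point, in mm); z points along the fingers, y is the line along which they close (so a half turn about z gives the same grasp; the last joint's range is limited). The gripper opens to 91 mm and grips with 3 to 60 N. Pads are 32 mm wide; open, the fingers measure 118 mm over their backs; the gripper's body (76 mm by 178 mm) begins 60 mm behind the grasp point.
Start: joints at [65.26, 18.312, 89.639, -0, 72.044, -1.146], TCP at [230.153, 526.947, 213.976] pointing down, gripper open.
Joint ranges: [-177.97, 177.97], [-48.28, 115.42], [12.27, 149.76], [-77.06, 257.06], [2.81, 150.46], [-146.56, 146.56]. Speed limits (degrees/s): [147.25, 147.25, 180, 180, 180, 180].

INTERFACE

Orientations are given as [roll, pitch, yaw] about the fixed x, y, z axes, in that order (R = Rz(yaw) Ry(pitch) Rx(roll)).
In Python, from workcell import env, cams gives the robot as it stands.
- The arm moves only by the tool apply_moves, never from a script. Its argument "deltas" is a list of rows, each a list of 5 numbers: the shift along the tool's x, y, z in m, then the turn about the tool's z in rad, then the opening, from -1 (shut) to 1 (fully open), so that 0 is half open. In form: [[tx, ty, tz, roll, gripper], ...]. A call has 1 to 5 rows; each row is the pose to reach, as a shift and turn from the pose commanded when the call began, along the tool's axes at that moment; what a row does not reach only later rows make up. A row lasts 1/10 s, in which the tool goes at most 50 mm and 8.59 degrees, less where a joint would pass 70% of its speed; a pose out of reach is approached as far as the arm can. A call with a gripper value outside its range is refused whole. The fingers move at their own pace and stop on an object; "grip_force" is the grip in N (left out, the last holds). Time passes only in rows, so rows that repeat a pose let the fingers close. It gives the time, the measured TCP pose, the force, the opening and the grip force at its end, in the units of the state.
- env.state(): the state, without advancing time (a new reading comes with each control period).
- cams.grab_frame(name): name is "scene" or "top" or "wrist"; returns the picture (480x640x3 uint8, blue, green, red); there is no depth.
- cams.get_calibration(name): a dict with "mtx" (3x3 intrinsics, pixels), "eye" and "attitude" of the camera in the world; the wrist camera has in their place "tool_from_camera" (4x4, takes a point from camera to tool coordinates, whose origin is the TCP and whose axes are the flange's). Camera axes: x right, y down, z forward; pixel columns grow to the right and rows downward; lengths in mm; the calibration is good to about 2 mm. A picture is of the moment at which its call begins: read the wrist's pose just before it. get_calibration takes no time and is no camera call.
- env.job_done(): hands the job in; it is judged then, once.
The state is a dict: "time_s": time; "qpos": joint angles; "qvel": joint speeds; "effort": joint torques, N m; "ee_pos": TCP position; "ee_rot": TCP orientation; "force": force on the tool from outside, world axes, zero at the start; "torque": the same for the moment, N m; "gripper_width": finger opening in mm; "gripper_force": force on a finger pad.
Only numpy, scipy, OpenCV 4.12 (cv2) and the standard library are available. Lean on these libraries where they do the work, as an engineer would, in place of code of your own. Each camera call takes 0.05 s, during which the arm holds its last target. There are 200 camera calls.

TASK

Finish laying out the minor-surgery set in the instrument cassette in order of use. The marker pen and the needle holder already lie in the two end places and stay there: lay the syringe in the place beside the marker, the forceps in the place beside the needle holder, and the scissors in the middle place between those two with their finger rings over the front ledge like the needle holder's, each tool lying flat in its notches of both rails. Stand the vial upright in the pocket right behind the syringe, never tipping it over, let go of everything, and leave the tub, the tape roll and the swabs where they are.

Things in the scene. Friction and masses are not known exactly. Their poses are not given: they have to be found in the camera images.
- cassette: steel tray 228x276 mm, fixed. Origin on table under middle place; front is -x, y left. Two grey 8 mm rails along y at x=-30, +36; notches 38 mm wide between 12 mm teeth make five places y=+100,+50,0,-50,-100 mm; tools lie along x, origin at x=0, notch floor z 18, teeth 29, sheet between rails z 4. Front ledge x -77..-51, z 18. Two 56 mm vial pockets behind: x=111, y=+50/-50, floor z 5, rim 31
- marker: marker pen, 132 mm long and 14 mm thick, white with a dark cap, already lying in one of the two end places of the cassette (y = +100 or -100 mm in the cassette's frame, which one varies). Origin: middle of its underside; y along its length. Stays where it is
- needle_holder: needle holder: steel ring-handled clamp, 161 mm long, 65 mm wide over the rings, 6 mm thick, already lying in the other end place of the cassette with its rings over the front ledge. Origin: middle of its underside; y along its length towards the rings. Stays where it is
- syringe: plastic syringe without needle, 122 mm long along y, plunger to +y, 18 mm high, barrel from y=-46 to +34 mm with a 30 mm wide finger flange at y=+33. Loose on the table. Origin: middle of its underside under the barrel; grip across x there. May lie in the cassette either way round
- forceps: thumb forceps: steel leaf-shaped tweezers, 132 mm long along y, 19 mm wide in the middle, 10 mm high. Loose on the table. Origin: middle of its underside; grip across x there. May lie in the cassette either way round
- scissors: closed steel scissors, 156 mm long along y, 6 mm thick, finger rings (62 mm wide) at y=+47 to +77 mm, shanks 16 mm wide from y=-12 to +47, tips at -y; grip across x at about y=+12. The only ring-handled tool lying loose on the table. Origin: middle of the underside. In the cassette its +y (rings) must point to the cassette's front (-x)
- vial: glass injection vial with crimped cap, 43 mm diameter, 77 mm tall, sides straight up to 55 mm, standing on the table. Origin: centre of its underside, z up
- cup: bystander: small white plastic tub, 68 mm diameter, 50 mm tall, on the left. Origin: centre of its underside. Leave alone
- tape: bystander: roll of tape lying flat, 62 mm diameter, 25 mm high, on the right. Origin: centre of its underside. Leave alone
- swabs: bystander: square stack of white folded swabs, 105 x 104 mm, 64 mm high, behind the cassette on the right. Origin: centre of its underside. Leave alone
Things that resemble listed ones, but are neither listed nor needed, are in the scene too. What is shaped like the vial but purple or turquoise is not meant.

How it is judged (in metres and radians):
At the end, for the whole second after the job is handed in: Tools flat in both rails, within 20 mm of their places and 0.2 rad of straight: marker and needle holder as found, syringe beside marker, scissors midway, rings in front, forceps beside needle holder; vial upright within 9 mm of centre in the pocket behind the syringe; all released, at rest ((((x of marker in the frame of cassette between -0.02 and 0.02 m and y of marker in the frame of cassette between 0.084 and 0.116 m and z of marker in the frame of cassette between 0.012 and 0.026 m and angle between the y axis of marker and the x axis of cassette, either way round below 0.2 rad and angle between marker's own z axis and vertical below 0.15 rad) and (x of needle_holder in the frame of cassette between -0.02 and 0.02 m and y of needle_holder in the frame of cassette between -0.116 and -0.084 m and z of needle_holder in the frame of cassette between 0.012 and 0.026 m and angle between the y axis of needle_holder and the x axis of cassette, either way round below 0.2 rad and angle between needle_holder's own z axis and vertical below 0.15 rad) and (x of syringe in the frame of cassette between -0.02 and 0.02 m and y of syringe in the frame of cassette between 0.034 and 0.066 m and z of syringe in the frame of cassette between 0.012 and 0.026 m and angle between the y axis of syringe and the x axis of cassette, either way round below 0.2 rad and angle between syringe's own z axis and vertical below 0.15 rad) and (x of scissors in the frame of cassette between -0.02 and 0.02 m and y of scissors in the frame of cassette between -0.016 and 0.016 m and z of scissors in the frame of cassette between 0.012 and 0.026 m and angle between the y axis of scissors and the x axis of cassette, either way round below 0.2 rad and angle between scissors's own z axis and vertical below 0.15 rad) and (x of forceps in the frame of cassette between -0.02 and 0.02 m and y of forceps in the frame of cassette between -0.066 and -0.034 m and z of forceps in the frame of cassette between 0.012 and 0.026 m and angle between the y axis of forceps and the x axis of cassette, either way round below 0.2 rad and angle between forceps's own z axis and vertical below 0.15 rad) and x of vial in the frame of cassette between 0.102 and 0.12 m and y of vial in the frame of cassette between 0.041 and 0.059 m and x of marker in the frame of scissors above 0.05 m) or ((x of marker in the frame of cassette between -0.02 and 0.02 m and y of marker in the frame of cassette between -0.116 and -0.084 m and z of marker in the frame of cassette between 0.012 and 0.026 m and angle between the y axis of marker and the x axis of cassette, either way round below 0.2 rad and angle between marker's own z axis and vertical below 0.15 rad) and (x of needle_holder in the frame of cassette between -0.02 and 0.02 m and y of needle_holder in the frame of cassette between 0.084 and 0.116 m and z of needle_holder in the frame of cassette between 0.012 and 0.026 m and angle between the y axis of needle_holder and the x axis of cassette, either way round below 0.2 rad and angle between needle_holder's own z axis and vertical below 0.15 rad) and (x of syringe in the frame of cassette between -0.02 and 0.02 m and y of syringe in the frame of cassette between -0.066 and -0.034 m and z of syringe in the frame of cassette between 0.012 and 0.026 m and angle between the y axis of syringe and the x axis of cassette, either way round below 0.2 rad and angle between syringe's own z axis and vertical below 0.15 rad) and (x of scissors in the frame of cassette between -0.02 and 0.02 m and y of scissors in the frame of cassette between -0.016 and 0.016 m and z of scissors in the frame of cassette between 0.012 and 0.026 m and angle between the y axis of scissors and the x axis of cassette, either way round below 0.2 rad and angle between scissors's own z axis and vertical below 0.15 rad) and (x of forceps in the frame of cassette between -0.02 and 0.02 m and y of forceps in the frame of cassette between 0.034 and 0.066 m and z of forceps in the frame of cassette between 0.012 and 0.026 m and angle between the y axis of forceps and the x axis of cassette, either way round below 0.2 rad and angle between forceps's own z axis and vertical below 0.15 rad) and x of vial in the frame of cassette between 0.102 and 0.12 m and y of vial in the frame of cassette between -0.059 and -0.041 m and x of marker in the frame of scissors below -0.05 m)) and height (world z) of vial between 0.002 and 0.01 m and angle between vial's own z axis and vertical below 0.1 rad and linear speed of each of syringe, forceps, scissors, vial, marker, needle_holder below 0.02 m/s and contact force between the fingers and syringe below 0.05 N and contact force between the fingers and forceps below 0.05 N and contact force between the fingers and scissors below 0.05 N and contact force between the fingers and vial below 0.05 N and contact force between the fingers and marker below 0.05 N and contact force between the fingers and needle_holder below 0.05 N); the robot touches nothing.
It fails at once if the vial is tipped over (angle between vial's own z axis and vertical above 0.7 rad).
It fails at once if the tub, the tape roll or the swabs are pushed out of place (more than 30 mm) (distance of any of cup, tape, swabs from where it was at the start of the episode above 0.03 m).
It also fails if it takes over 112 s, if anything falls off the work surface, if the arm or the gripper's body presses on something with over 40 N, if the wrist force passes 120 N, or if a joint passes its speed limit or range.

## Working session

There is one attempt and no reset: what is moved stays moved. The work goes in short steps, Python scripts to look and compute and a tool call to move; the robot and the scene stay as the last step left them, time stands still between calls to the robot, and variables do not carry over. Pictures are saved under pics/ and viewed, at most 14 in all, crops included, and the job is handed in when it is done.

Besides the shell and the picture viewer there is one more tool, called after "Call:" as name(argument=value, ...) on one line, values as JSON. apply_moves: Moves the arm, as the interface text tells. Its arguments: {"type":"object","properties":{"deltas":{"type":"array"},"grip_force":{"type":"number"}},"required":["deltas"]}

```bash
ls; mkdir -p pics
python3 - <<'E'
from workcell import env, cams
import cv2
for n in ("top","scene"):
    cv2.imwrite(f"pics/{n}0.png",cams.grab_frame(n)); c=cams.get_calibration(n); print(n,c)
print(cams.get_calibration("wrist")); s=env.state(); print(s)
E
```

```text
pics
top {'mtx': array([[575.82778279,   0.        , 312.72868162],
       [  0.        , 575.82778279, 237.347009  ],
       [  0.        ,   0.        ,   1.        ]]), 'eye': array([ 487.88033554,  -12.48200606, 1449.57809891]), 'attitude': array([-175.28988822,    1.1052941 ,  -90.72420763])}
scene {'mtx': array([[619.00227589,   0.        , 323.21910989],
       [  0.        , 619.00227589, 239.58420626],
       [  0.        ,   0.        ,   1.        ]]), 'eye': array([ -204.10215511, -1171.92406154,   704.08774343]), 'attitude': array([-114.14605183,   -0.516167  ,  -34.83472595])}
{'mtx': array([[330.67277684,   0.        , 316.24511812],
       [  0.        , 330.67277684, 237.51594257],
       [  0.        ,   0.        ,   1.        ]]), 'tool_from_camera': array([[ 3.26160760e-04, -9.65192665e-01, -2.61539698e-01,
         7.38878043e+01],
       [ 9.99999926e-01,  2.61056475e-04,  2.83669907e-04,
        -6.29551403e-02],
       [-2.05519482e-04, -2.61539771e-01,  9.65192678e-01,
        -1.69682140e+02],
       [ 0.00000000e+00,  0.00000000e+00,  0.00000000e+00,
         1.00000000e+00]])}
{'time_s': 0.1, 'qpos': array([ 6.52601116e+01,  1.83479815e+01,  8.97003182e+01, -7.31534527e-04,
        7.20452987e+01, -1.14725223e+00]), 'qvel': array([-0.00211803, -0.13018977, -0.09200756,  0.02322604, -0.11053219,
       -0.08092469]), 'effort': array([ 6.89815188e-04, -4.13335776e+01, -2.32510042e+01,  7.30287773e-02,
        4.21080273e-02, -3.94175402e-05]), 'ee_pos': array([229.95250883, 526.5065591 , 213.19822221]), 'ee_rot': array([-1.79906406e+02, -1.17862560e-03,  1.56407589e+02]), 'force': array([ 0.35111015, -0.89119957,  0.19165653]), 'torque': array([ 0.00242023, -0.000761  , -0.01446737]), 'gripper_force': 0.0, 'gripper_width': 91.34340112949512}
```

View pics/top0.png

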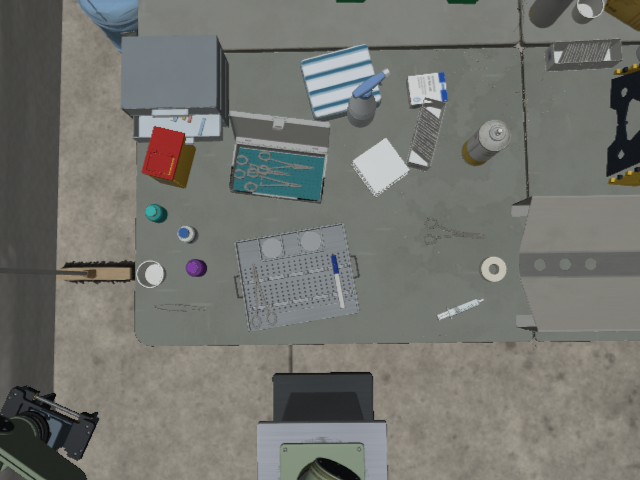

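View pics/scene0.png

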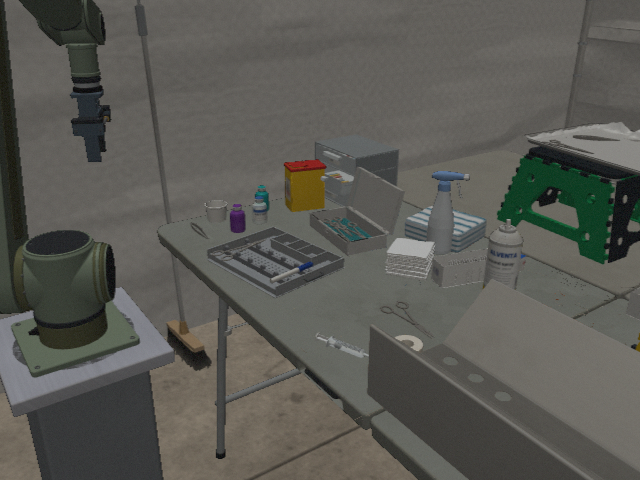

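```bash
cat > h.py <<'E'
import numpy as np, cv2
from scipy.spatial.transform import Rotation as Ro
from workcell import env, cams
def R(a): return Ro.from_euler('xyz',a,degrees=True).as_matrix()
def pose(name):
    c=cams.get_calibration(name)
    if name!='wrist': return c['mtx'],R(c['attitude']),np.array(c['eye'])
    s=env.state(); T=c['tool_from_camera']; Rt=R(s['ee_rot'])
    return c['mtx'],Rt@T[:3,:3],Rt@T[:3,3]+s['ee_pos']
def ray(P,uv,z=0.):
    K,Rc,e=P; uv=np.atleast_2d(np.array(uv,float))
    d=np.c_[uv,np.ones(len(uv))]@np.linalg.inv(K).T@Rc.T
    return e+d*((z-e[2])/d[:,2])[:,None]
def proj(P,X):
    K,Rc,e=P; p=(np.atleast_2d(X)-e)@Rc@K.T; return p[:,:2]/p[:,2:]
def snap(fn):
    P=pose('wrist'); im=cams.grab_frame('wrist'); cv2.imwrite(f'pics/{fn}.png',im); np.savez(f'pics/{fn}.npz',K=P[0],R=P[1],e=P[2]); return im,P
def load(fn):
    d=np.load(f'pics/{fn}.npz'); return cv2.imread(f'pics/{fn}.png'),(d['K'],d['R'],d['e'])
def st():
    s=env.state(); print(s['time_s'].__round__(2),np.round(s['ee_pos'],1),np.round(s['ee_rot'],2),'q6',np.round(s['qpos'][5],1),'w',round(s['gripper_width'],1),'F',np.round(s['force'],1))
def go(x,y,yaw=None,z=None):
    "tool-frame shift (m) and turn (rad) from the measured pose"
    s=env.state(); d=np.array([x,y,s['ee_pos'][2] if z is None else z])-s['ee_pos']
    t=R(s['ee_rot']).T@d/1000; w=0 if yaw is None else -((yaw-s['ee_rot'][2]+180)%360-180)
    print('shift',np.round(t,4),'turn',round(np.radians(w),4),'len',round(np.hypot(d[0],d[1])),'from',np.round(s['ee_pos'],1),round(s['ee_rot'][2],2))
E
python3 - <<'E'
from h import *
P=pose('top')
for n,uv,z in [('tray corners',[(236,240),(344,223),(358,309),(247,330)],25),('syr',[(440,318),(482,299)],9),('sci',[(425,222),(425,240),(485,237)],3),('for',[(153,306),(207,309)],5),('vial',[(186,233)],77),('purple',[(196,266)],77),('turq',[(154,212)],77),('cup',[(150,272)],50),('tape',[(493,268)],25),('marker',[(335,256),(342,306)],30)]:
    print(n,np.round(ray(P,uv,z)[:,:2]).tolist())
im=cams.grab_frame('top'); cv2.imwrite('pics/tc.png',cv2.resize(im[210:345,225:365],None,fx=5,fy=4.4,interpolation=3)[:, :])
E
```

```text
tray corners [[602.0, 205.0], [640.0, -65.0], [428.0, -95.0], [380.0, 178.0]]
syr [[402.0, -298.0], [448.0, -403.0]]
sci [[642.0, -269.0], [597.0, -268.0], [602.0, -418.0]]
for [[440.0, 416.0], [431.0, 281.0]]
vial [[616.0, 317.0]]
purple [[537.0, 293.0]]
turq [[668.0, 395.0]]
cup [[524.0, 411.0]]
tape [[524.0, -429.0]]
marker [[558.0, -41.0], [436.0, -56.0]]
```

```bash
python3 -c "
from h import *
go(490,230,90,240)"
```

```text
shift [-0.357  -0.1678 -0.0265] turn 1.159 len 394 from [230.  526.6 213.3] 156.41
```

View pics/tc.png

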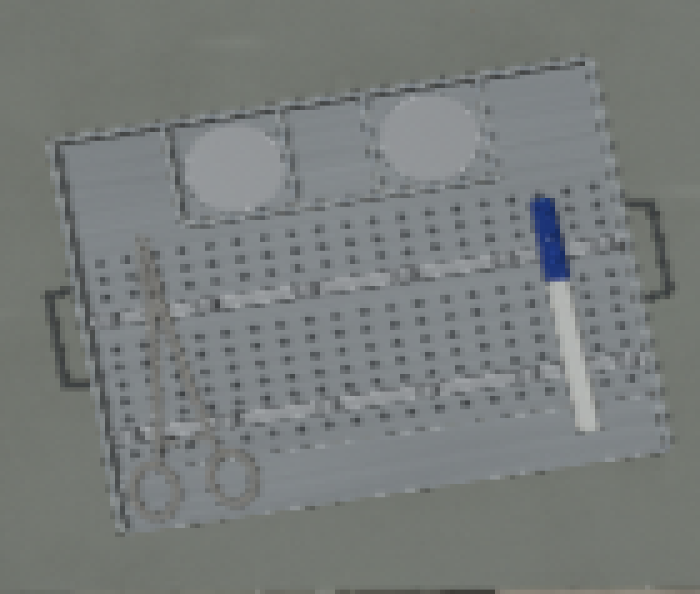

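Call:
apply_moves(deltas=[[-0.045,-0.021,-0.007,0,0.3],[-0.09,-0.042,-0.013,0,0.3],[-0.135,-0.063,-0.02,0,0.3],[-0.18,-0.084,-0.026,0,0.3],[-0.2,-0.094,-0.026,0,0.3]])

```text
time_s: 0.65
ee_pos: [378.1, 358.1, 240.7]
ee_rot: [180.0, 0.1, 156.2]
force: [-0.4, 0.1, -1.1]
gripper_width: 59.9
gripper_force: 0.0
```

Call:
apply_moves(deltas=[[-0.04,-0.02,0,0.14,0.3],[-0.08,-0.04,0,0.28,0.3],[-0.12,-0.06,0,0.42,0.3],[-0.157,-0.074,0,0.56,0.3],[-0.157,-0.074,0,0.7,0.3]])

```text
time_s: 1.15
ee_pos: [492.9, 226.7, 239.5]
ee_rot: [180.0, 0.1, 115.7]
force: [-0.2, 0.6, 0.2]
gripper_width: 59.0
gripper_force: 0.0
```

Call:
apply_moves(deltas=[[0,0,0,0.14,0.3],[0,0,0,0.28,0.3],[0,0,0,0.42,0.3],[0,0,0,0.46,0.3],[0,0,0,0.46,0.3]])

```text
time_s: 1.65
ee_pos: [489.9, 230.0, 239.6]
ee_rot: [-180.0, 0.0, 90.0]
force: [0.4, 0.1, 0.2]
gripper_width: 59.4
gripper_force: 0.0
```

```bash
python3 -c "
from h import *
st(); snap('w1'); st()"
```

```text
1.65 [489.9 230.  239.6] [-1.7996e+02  1.0000e-02  8.9950e+01] q6 24.0 w 59.4 F [0.4 0.1 0.2]
1.7 [489.9 230.  239.7] [-1.7997e+02  1.0000e-02  9.0000e+01] q6 23.9 w 59.4 F [-0.4 -0.3  0.6]
```

View pics/w1.png

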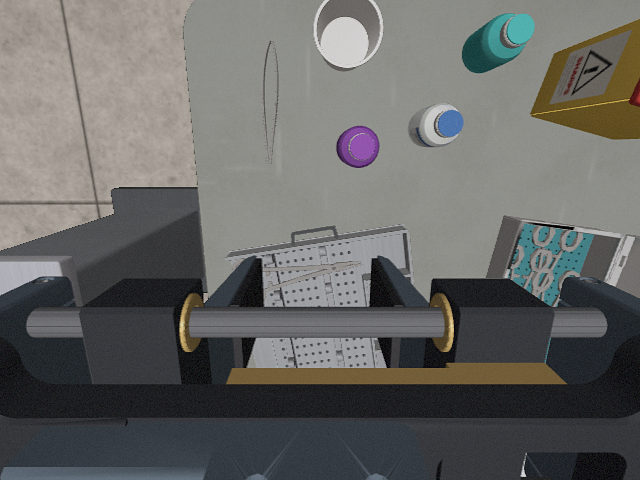

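Run:
```python
from h import *
im,P=load('w1')
e=ray(P,[(271,41),(269,163)],5); m=e.mean(0); d=e[0]-e[1]
print('forceps ends',np.round(e,1).tolist(),'mid',m.round(1),'len',np.linalg.norm(d).round(1),'ang',np.degrees(np.arctan2(d[1],d[0])).round(1))
print('widest',np.round(ray(P,[(264,100),(278,100)],5),1).tolist())
h=cv2.cvtColor(im,cv2.COLOR_BGR2HSV)
b=cv2.inRange(h,(100,90,60),(125,255,255)); b[:90]=0;b[160:]=0;b[:,:400]=0;b[:,480:]=0
c=max(cv2.findContours(b,0,1)[0],key=cv2.contourArea); (u,v),r=cv2.minEnclosingCircle(c)
print('cap',u,v,r,ray(P,(u,v),77).round(1),'top cam',ray(pose('top'),(186,233),77).round(1))
cv2.imwrite('pics/c1.png',cv2.resize(np.hstack([im[30:175,220:320],im[90:160,390:490].repeat(1,0) if 0 else cv2.copyMakeBorder(im[90:160,390:490],0,75,0,0,0)]),None,fx=4,fy=4,interpolation=3))
```

```text
forceps ends [[440.3, 416.3, 5.0], [433.1, 286.3, 5.0]] mid [436.7 351.3   5. ] len 130.2 ang 86.9
widest [[430.1, 356.4, 5.0], [446.0, 356.4, 5.0]]
cap 450.0555419921875 122.92222595214844 13.510934829711914 [[616.9 326.6  77. ]] top cam [[616.1 317.1  77. ]]
```

View pics/c1.png

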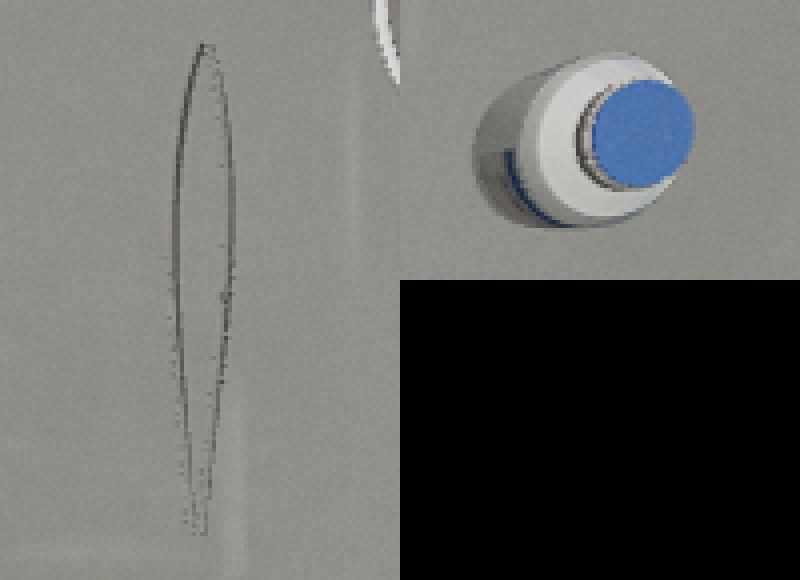

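Run:
```python
from h import *
P=pose('top'); im=cv2.imread('pics/top0.png'); h=cv2.cvtColor(im,cv2.COLOR_BGR2HSV)
b=cv2.inRange(h,(100,90,60),(125,255,255)); b[:215]=0;b[250:]=0;b[:,:170]=0;b[:,205:]=0
m=cv2.moments(b,True); uv=(m['m10']/m['m00'],m['m01']/m['m00']); print(m['m00'],uv,ray(P,uv,77).round(1))
print('expected px of wrist est in top',proj(P,(616.9,326.6,77)), 'base edge left wrist',ray(load('w1')[1],[(408.2,127),(427,146.5)],0).round(1))
print('forceps check',proj(P,[(440.3,416.3,5),(433.1,286.3,5)]).round(1))
from h import go
go(436.7,351.3,86.9+0,60)
```

```text
76.0 (182.97368421052633, 232.3684210526316) [[617.8 324.4  77. ]]
expected px of wrist est in top [[182.07040558 232.74063057]] base edge left wrist [[597.7 327.4   0. ]
 [621.7 305.3   0. ]]
forceps check [[153.1 306. ]
 [204.7 308.3]]
shift [ 0.1214 -0.0531  0.1797] turn 0.054 len 132 from [489.9 230.  239.7] 90.0
```

Call:
apply_moves(deltas=[[0.025,-0.011,0.036,0.054,0.2],[0.05,-0.022,0.072,0.054,0.2],[0.074,-0.033,0.108,0.054,0.2],[0.098,-0.044,0.144,0.054,0.2],[0.1214,-0.0531,0.18,0.054,0.2]])

```text
time_s: 2.2
ee_pos: [436.4, 352.5, 58.7]
ee_rot: [180.0, -0.0, 86.9]
force: [0.5, 0.4, 0.0]
gripper_width: 54.6
gripper_force: 0.0
```

Call:
apply_moves(deltas=[[0,0,0.02,0,0.1],[0,0,0.04,0,0.1],[0,0,0.051,0,0.1],[0,0,0.055,0,0.1],[0,0,0.056,0,0.1]])

```text
time_s: 2.7
ee_pos: [437.4, 351.6, 4.0]
ee_rot: [180.0, -0.0, 86.8]
force: [0.5, -0.0, 0.4]
gripper_width: 50.4
gripper_force: 0.0
```

```bash
python3 -c "
from h import *
st(); snap('w2')"
```

```text
2.7 [437.4 351.6   4. ] [ 1.7999e+02 -1.0000e-02  8.6850e+01] q6 40.8 w 50.4 F [ 0.5 -0.   0.4]
```

View pics/w2.png

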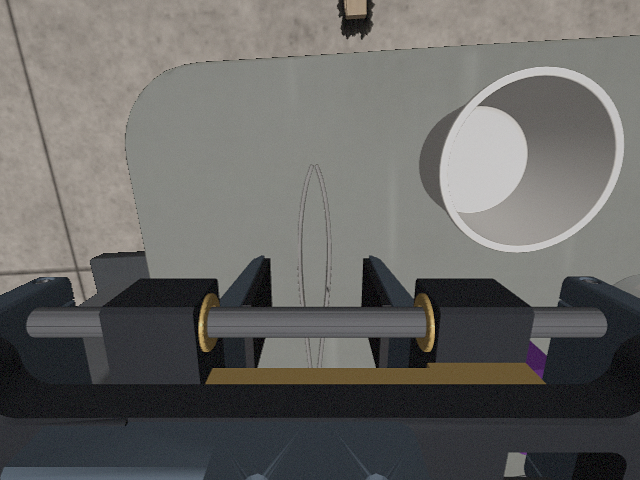

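Call:
apply_moves(deltas=[[0,0,0,0,-0.7],[0,0,0,0,-0.9],[0,0,0,0,-0.9],[0,0,0,0,-0.9],[0,0,0,0,-0.9]], grip_force=20)

```text
time_s: 3.25
ee_pos: [437.3, 351.6, 4.3]
ee_rot: [180.0, -0.0, 86.8]
force: [0.2, -1.7, 2.0]
gripper_width: 18.0
gripper_force: 20.0
```

Call:
apply_moves(deltas=[[0,0,0,0,-0.9],[0,0,-0.01,0,-0.9],[0,0,-0.04,0,-0.9],[0,0,-0.08,0,-0.9],[0,0,-0.1,0,-0.9]])

```text
time_s: 3.75
ee_pos: [438.3, 352.6, 107.6]
ee_rot: [179.8, -0.2, 86.9]
force: [0.4, 0.6, 0.5]
gripper_width: 17.9
gripper_force: 20.0
```

Run:
```python
from h import *
st()
P=pose('top'); im=cv2.imread('pics/top0.png')
d=ray(P,[(272,248.2),(311,241.8)],5); v=d[0]-d[1]; print('discs',d.round(1).tolist(),'sep',np.linalg.norm(v).round(1)); 
th=np.arctan2(-v[0],v[1]); print('yaw',np.degrees(th))
c,s=np.cos(th),np.sin(th); X=np.array([c,s]);Y=np.array([-s,c])
print('origin from discs',(d.mean(0)[:2]-111*X).round(1))
for z in (10,20,31):
    k=ray(P,[(236.4,242.5),(343.6,224.1),(358.6,312.3),(250,330.5)],z)[:,:2]; print(z,k.mean(0).round(1),[np.linalg.norm(k[i]-k[i-1]).round(0) for i in range(4)],
     [np.degrees(np.arctan2(*(q))).round(1) for q in ((k[1]-k[0])*[1,-1],(k[2]-k[3])*[1,-1])], 'left/back edges in frame',[np.round(((q-(d.mean(0)[:2]-111*X))@np.c_[X,Y]),0).tolist() for q in k])
go(470,100,9,150)
```

```text
3.75 [438.3 352.6 107.6] [179.79  -0.19  86.85] q6 40.8 w 17.9 F [0.4 0.6 0.5]
discs [[581.3, 116.8, 5.0], [596.1, 18.4, 5.0]] sep 99.5
yaw 8.538109958515799
origin from discs [478.9  51.1]
10 [507.9  54.1] [np.float64(222.0), np.float64(273.0), np.float64(223.0), np.float64(273.0)] [np.float64(9.0), np.float64(8.8)] left/back edges in frame [[139.0, 136.0], [141.0, -138.0], [-81.0, -138.0], [-83.0, 135.0]]
20 [507.8  53.7] [np.float64(220.0), np.float64(271.0), np.float64(221.0), np.float64(271.0)] [np.float64(9.0), np.float64(8.8)] left/back edges in frame [[138.0, 134.0], [140.0, -137.0], [-81.0, -138.0], [-82.0, 134.0]]
31 [507.6  53.1] [np.float64(219.0), np.float64(269.0), np.float64(220.0), np.float64(269.0)] [np.float64(9.0), np.float64(8.8)] left/back edges in frame [[137.0, 133.0], [139.0, -137.0], [-80.0, -137.0], [-81.0, 132.0]]
shift [-0.2503  0.0457 -0.0431] turn 1.3588 len 255 from [438.3 352.6 107.6] 86.85
```

Call:
apply_moves(deltas=[[-0.045,0.01,-0.01,0.14,-0.9],[-0.09,0.02,-0.02,0.28,-0.9],[-0.135,0.03,-0.03,0.42,-0.9],[-0.18,0.04,-0.038,0.56,-0.9],[-0.225,0.045,-0.038,0.7,-0.9]])

```text
time_s: 4.25
ee_pos: [470.9, 123.0, 143.8]
ee_rot: [179.9, -0.2, 46.4]
force: [0.2, 0.1, 0.0]
gripper_width: 17.5
gripper_force: 20.0
```

Call:
apply_moves(deltas=[[0,0,0,0.14,-0.9],[0,0,0,0.28,-0.9],[0,0,0,0.42,-0.9],[0,0,0,0.56,-0.9],[0,0,0,0.66,-0.9]])

```text
time_s: 4.75
ee_pos: [469.6, 124.3, 142.5]
ee_rot: [-180.0, -0.0, 8.6]
force: [-0.4, 1.4, -0.0]
gripper_width: 18.0
gripper_force: 20.0
```

Call:
apply_moves(deltas=[[0,0,0,0,-0.9]])

```text
time_s: 4.85
ee_pos: [469.6, 124.4, 142.4]
ee_rot: [-180.0, -0.0, 8.9]
force: [-0.7, 0.9, 0.1]
gripper_width: 18.2
gripper_force: 20.0
```

```bash
python3 -c "
from h import *
st(); snap('w3'); go(471.4,100.4,8.8,60)"
```

```text
4.85 [469.6 124.4 142.4] [-1.7999e+02 -3.0000e-02  8.9400e+00] q6 94.5 w 18.2 F [-0.7  0.9  0.1]
shift [-0.002   0.024   0.0824] turn 0.0043 len 24 from [469.6 124.4 142.4] 9.04
```

View pics/w3.png

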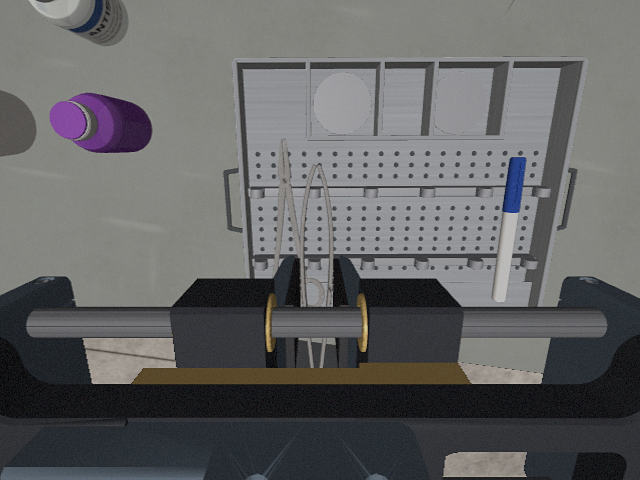

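Run:
```python
from h import *
im,P=load('w3')
def C(o,yaw,p): 
    c,s=np.cos(np.radians(yaw)),np.sin(np.radians(yaw)); return np.array([o[0]+c*p[0]-s*p[1],o[1]+s*p[0]+c*p[1],p[2]])
pts=[(36,125,29),(36,25,29),(36,-25,29),(36,-75,29),(-30,125,29),(-30,-25,29),(111,50,5),(111,-50,5)]
print(proj(P,[C((479,51),8.8,p) for p in pts]).round(1).tolist())
cv2.imwrite('pics/c3.png',cv2.resize(im[50:290,225:595],(800,519),interpolation=3))
```

```text
[[256.9, 195.5], [373.5, 195.8], [431.8, 196.0], [490.1, 196.1], [260.1, 267.9], [425.0, 268.3], [344.3, 105.7], [459.4, 106.0]]
```

View pics/c3.png

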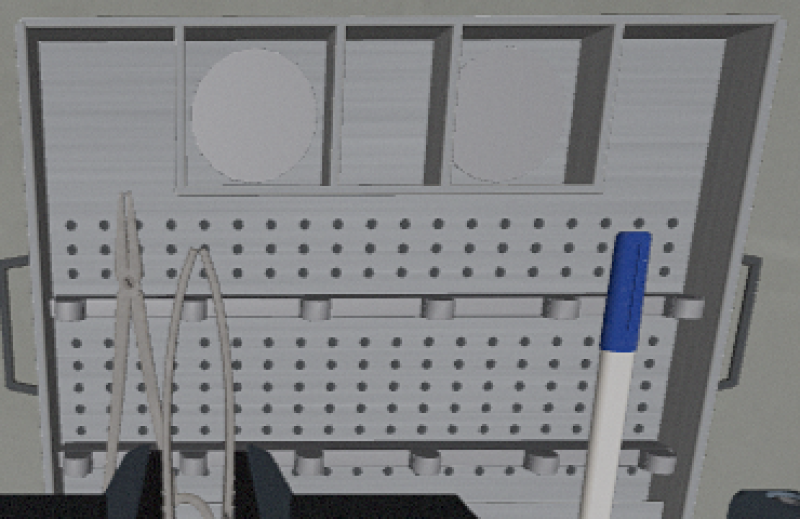

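Call:
apply_moves(deltas=[[0,0.012,0,0,-0.9],[0,0.0233,0.02,0,-0.9],[0,0.0233,0.05,0,-0.9],[0,0.0233,0.08,0,-0.9],[0,0.0233,0.09,0,-0.9]])

```text
time_s: 5.4
ee_pos: [471.3, 100.3, 49.7]
ee_rot: [180.0, 0.3, 9.0]
force: [0.4, 0.6, 0.3]
gripper_width: 17.8
gripper_force: 20.0
```

Call:
apply_moves(deltas=[[0,0,0,0,-0.9]])

```text
time_s: 5.5
ee_pos: [472.4, 100.8, 50.9]
ee_rot: [180.0, 0.2, 9.0]
force: [-0.8, 0.1, -0.9]
gripper_width: 17.8
gripper_force: 20.0
```

```bash
python3 -c "
from h import *
st(); go(473.5,101.4,8.8,23)"
```

```text
5.5 [472.4 100.8  50.9] [179.99   0.18   8.95] q6 91.7 w 17.8 F [-0.8  0.1 -0.9]
shift [ 0.0012 -0.0004  0.0279] turn 0.0026 len 1 from [472.4 100.8  50.9] 8.95
```

Call:
apply_moves(deltas=[[0.001,0,0.012,0,-0.9],[0.001,0,0.022,0,-0.9],[0.001,0,0.028,0,-0.9],[0.001,0,0.029,0,-0.9],[0.001,0,0.029,0,-0.9]])

```text
time_s: 6.0
ee_pos: [474.3, 101.6, 22.9]
ee_rot: [-180.0, -0.0, 8.9]
force: [-0.7, -0.2, -0.7]
gripper_width: 17.6
gripper_force: 20.0
```

Call:
apply_moves(deltas=[[0,0,0,0,-0.6],[0,0,0,0,-0.4],[0,0,0,0,-0.35],[0,0,0,0,-0.35],[0,0,-0.01,0,-0.35]])

```text
time_s: 6.5
ee_pos: [473.3, 101.4, 32.5]
ee_rot: [-180.0, 0.2, 8.9]
force: [-0.4, -0.5, 0.7]
gripper_width: 29.4
gripper_force: 0.0
```

Call:
apply_moves(deltas=[[0,0,-0.02,0,-0.35],[0,0,-0.06,0,-0.35],[0,0,-0.11,0,-0.2],[0,0,-0.13,0,0.2],[0,0,-0.13,0,0.3]])

```text
time_s: 7.0
ee_pos: [476.6, 102.0, 167.3]
ee_rot: [-180.0, -0.5, 8.9]
force: [-0.3, 0.2, -0.4]
gripper_width: 49.5
gripper_force: 0.0
```

Run:
```python
from h import *
st(); snap('w4')
P=load('w1')[1]; print('bin corner z0',ray(P,[(532,113),(637,138)],0).round(0).tolist()); T=pose('top')
print('bin top-view at z=0,100,150',[ray(T,[(143,178),(177,187),(195,145)],z)[:,:2].round(0).tolist() for z in (0,100,150)])
# purple and turquoise caps, wrist w1 at z 77
print('purple,turq',ray(P,[(358,147),(518,29)],77).round(0).tolist())
go(617.2,325.8,8.8,150)
```

```text
7.0 [476.6 102.  167.3] [-179.98   -0.52    8.93] q6 91.8 w 49.5 F [-0.3  0.2 -0.4]
bin corner z0 [[741.0, 343.0, 0.0], [870.0, 315.0, -0.0]]
bin top-view at z=0,100,150 [[[766.0, 447.0], [742.0, 359.0], [850.0, 314.0]], [[747.0, 415.0], [724.0, 334.0], [825.0, 291.0]], [[738.0, 400.0], [715.0, 321.0], [813.0, 280.0]]]
purple,turq [[530.0, 305.0, 77.0], [669.0, 406.0, 77.0]]
shift [ 0.1751 -0.1993  0.0157] turn 0.0022 len 265 from [475.1 101.7 164.9] 8.93
```

View pics/w4.png

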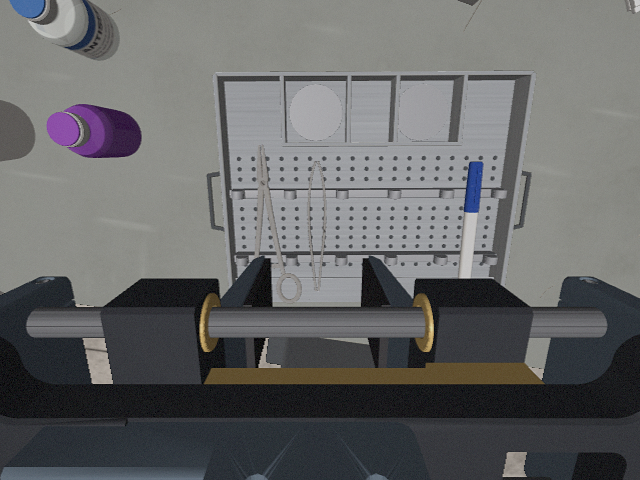

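Call:
apply_moves(deltas=[[0.03,-0.034,0.003,0,0.4],[0.06,-0.068,0.006,0,0.4],[0.09,-0.102,0.01,0,0.4],[0.12,-0.136,0.013,0,0.4],[0.15,-0.17,0.015,0,0.4]])

```text
time_s: 7.55
ee_pos: [595.7, 293.8, 145.5]
ee_rot: [179.9, 0.2, 8.9]
force: [0.6, -0.1, 1.0]
gripper_width: 63.9
gripper_force: 0.0
```

Call:
apply_moves(deltas=[[0.024,-0.028,0,0,0.4],[0.024,-0.028,0,0,0.4],[0.024,-0.028,0,0,0.4]])

```text
time_s: 7.85
ee_pos: [614.3, 324.0, 145.4]
ee_rot: [179.9, 0.3, 9.0]
force: [-0.1, -0.6, -0.1]
gripper_width: 64.1
gripper_force: 0.0
```

Run:
```python
from h import *
st(); snap('w5'); go(617.2,325.8,8.8,33)
```

```text
7.85 [614.3 324.  145.4] [179.9    0.25   8.99] q6 107.9 w 64.1 F [-0.1 -0.6 -0.1]
shift [ 0.0038 -0.0023  0.1131] turn 0.0023 len 4 from [614.2 323.2 146.1] 8.93
```

View pics/w5.png

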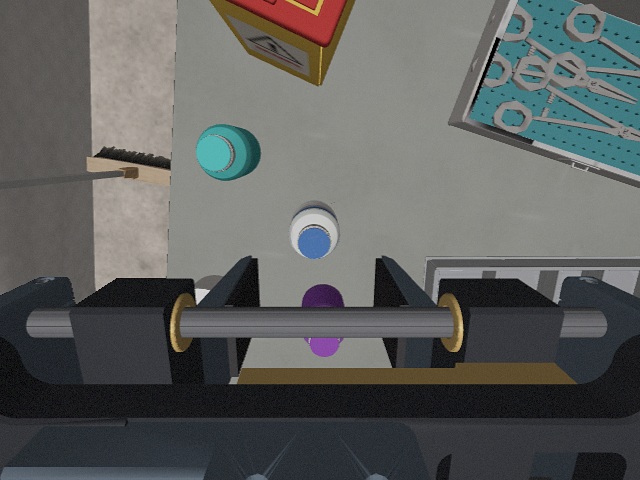

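Run:
```python
from h import *
im,P=load('w5'); h=cv2.cvtColor(im,cv2.COLOR_BGR2HSV)
b=cv2.inRange(h,(100,90,60),(125,255,255)); b[:200]=0;b[260:]=0;b[:,:285]=0;b[:,345:]=0
m=cv2.moments(b,True); uv=(m['m10']/m['m00'],m['m01']/m['m00']); X=ray(P,uv,77)[0]; print(uv,X.round(1)); go(X[0],X[1],None,33)
```

```text
(313.6728167281673, 241.12669126691267) [619.9 326.8  77. ]
shift [ 0.0066 -0.0028  0.1131] turn 0.0 len 7 from [614.2 323.2 146.1] 8.93
```

Call:
apply_moves(deltas=[[0.005,-0.0025,0.02,0,0.4],[0.005,-0.0025,0.05,0,0.4],[0.005,-0.0025,0.08,0,0.4],[0.005,-0.0025,0.105,0,0.4],[0.005,-0.0025,0.113,0,0.4]])

```text
time_s: 8.4
ee_pos: [617.3, 324.8, 31.9]
ee_rot: [179.9, 0.4, 8.9]
force: [-1.2, 0.4, -0.3]
gripper_width: 64.1
gripper_force: 0.0
```

Call:
apply_moves(deltas=[[0,0,0,0,0.2],[0,0,0,0,0],[0,0,0,0,-0.2],[0,0,0,0,-0.4],[0,0,0,0,-0.4]], grip_force=20)

```text
time_s: 8.9
ee_pos: [621.0, 327.7, 36.9]
ee_rot: [-180.0, -0.2, 8.9]
force: [-0.8, -0.3, 5.4]
gripper_width: 42.5
gripper_force: 20.0
```

Run:
```python
from h import *
st(); print(env.state()['gripper_force'])
```

```text
8.9 [621.  327.7  36.9] [-179.96   -0.18    8.93] q6 108.0 w 42.5 F [-0.8 -0.3  5.4]
20.001610815525055
```

Call:
apply_moves(deltas=[[0,0,-0.015,0,-0.4],[0,0,-0.045,0,-0.4],[0,0,-0.075,0,-0.4],[0,0,-0.09,0,-0.4],[-0.005,0.02,-0.09,0,-0.4]])

```text
time_s: 9.4
ee_pos: [619.9, 309.8, 129.2]
ee_rot: [-179.8, -0.4, 9.1]
force: [-0.0, -0.7, -1.2]
gripper_width: 42.5
gripper_force: 20.0
```

Call:
apply_moves(deltas=[[-0.008,0.04,0,0,-0.4],[-0.017,0.08,0,0,-0.4],[-0.026,0.12,0,0,-0.4],[-0.035,0.16,0,0,-0.4],[-0.042,0.2,0,0,-0.4]])

```text
time_s: 9.9
ee_pos: [607.3, 101.5, 125.8]
ee_rot: [-180.0, -0.0, 8.9]
force: [0.7, 0.0, -1.0]
gripper_width: 42.7
gripper_force: 20.0
```

Call:
apply_moves(deltas=[[-0.009,0.04,0,0,-0.4],[-0.018,0.07,0,0,-0.4],[-0.023,0.081,0,0,-0.4],[-0.023,0.081,0,0,-0.4],[-0.023,0.081,0,0,-0.4]])

```text
time_s: 10.4
ee_pos: [597.8, 20.2, 125.4]
ee_rot: [-180.0, -0.1, 8.9]
force: [-0.3, 0.2, -0.6]
gripper_width: 42.5
gripper_force: 20.0
```

Run:
```python
from h import *
st(); snap('w6'); st(); go(598.5,19.6,8.8,42)
```

```text
10.4 [597.8  20.2 125.4] [-1.7995e+02 -5.0000e-02  8.9300e+00] q6 81.8 w 42.5 F [-0.3  0.2 -0.6]
10.45 [597.8  20.6 125.2] [-1.7996e+02 -4.0000e-02  8.9800e+00] q6 81.8 w 42.9 F [ 0.1 -0.1 -0.7]
shift [0.0004 0.0011 0.0832] turn 0.0032 len 1 from [597.8  20.6 125.2] 8.98
```

View pics/w6.png

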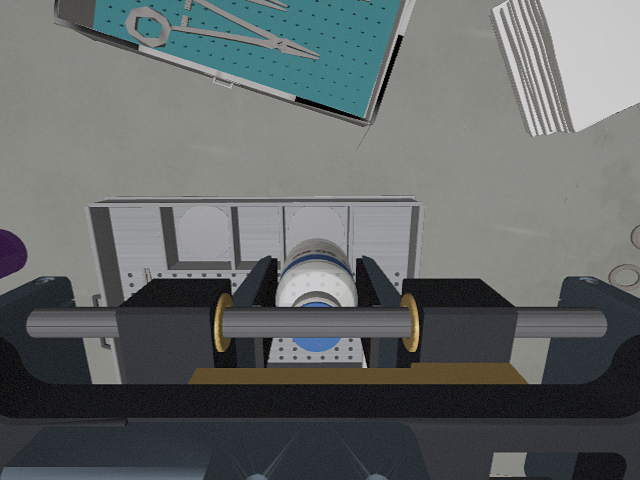

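Run:
```python
from h import *
im,P=load('w6')
o=np.array([481.2,52.0]); t=np.radians(8.8); M=np.array([[np.cos(t),-np.sin(t)],[np.sin(t),np.cos(t)]])
w=lambda x,y,z: np.r_[o+M@[x,y],z]
print(proj(P,[w(111,50,5),w(111,-50,5),w(139,-50,5),w(83,-50,5)]).round(1).tolist())
h=cv2.cvtColor(im,cv2.COLOR_BGR2HSV); b=cv2.inRange(h,(100,120,80),(125,255,255)); b[:300]=0;b[355:]=0;b[:,:285]=0;b[:,345:]=0
c=max(cv2.findContours(b,0,1)[0],key=cv2.contourArea); x,y,ww,hh=cv2.boundingRect(c); print('cap box',x,y,ww,hh)
for v in (325,328,331): print(ray(P,(317,v),77+88.5).round(1))
cv2.imwrite('pics/c6.png',cv2.resize(im[190:360,80:430],(800,389),interpolation=3))
```

```text
[[206.7, 231.2], [317.2, 231.5], [317.4, 200.7], [317.1, 260.8]]
cap box 293 338 47 14
[[596.7  19.7 165.5]]
[[595.2  19.4 165.5]]
[[593.8  19.2 165.5]]
```

View pics/c6.png

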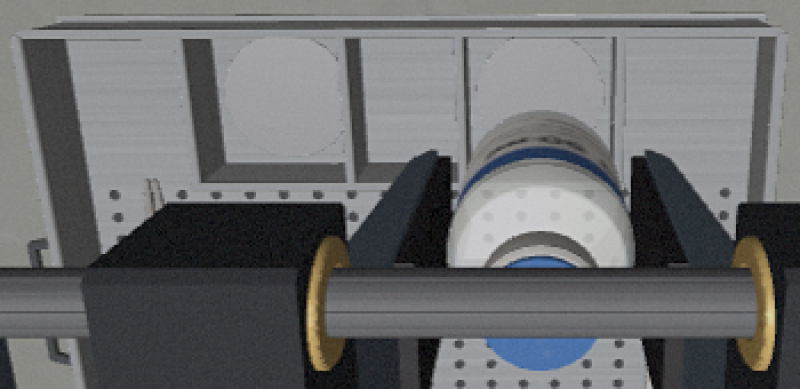

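Call:
apply_moves(deltas=[[0.002,0.001,0.015,0,-0.4],[0.002,0.001,0.035,0,-0.4],[0.002,0.001,0.055,0,-0.4],[0.002,0.001,0.07,0,-0.4],[0.002,0.001,0.075,0,-0.4]])

```text
time_s: 10.95
ee_pos: [598.7, 20.2, 48.2]
ee_rot: [-179.9, 0.2, 9.0]
force: [-0.7, 0.0, -0.4]
gripper_width: 42.8
gripper_force: 20.0
```

Call:
apply_moves(deltas=[[0,0,0.001,0,-0.4],[0,0,0.003,0,-0.4],[0,0,0.005,0,-0.4],[0,0,0.006,0,-0.4],[0,0,0.006,0,-0.4]])

```text
time_s: 11.45
ee_pos: [599.8, 18.5, 44.2]
ee_rot: [-180.0, -0.0, 8.9]
force: [-0.4, 0.6, -0.2]
gripper_width: 42.7
gripper_force: 20.0
```

Call:
apply_moves(deltas=[[0,0,0.001,0,-0.4],[0,0,0.0025,0,-0.4],[0,0,0.0025,0,-0.2],[0,0,0.0025,0,0.1],[0,0,0.0025,0,0.25]])

```text
time_s: 11.95
ee_pos: [599.7, 18.5, 41.4]
ee_rot: [-180.0, -0.0, 8.9]
force: [-0.4, 0.1, 0.2]
gripper_width: 54.7
gripper_force: 0.0
```

Call:
apply_moves(deltas=[[0,0,0,0,0.25],[0,0,-0.02,0,0.25],[0,0,-0.05,0,0.25],[0,0,-0.09,0,0.25],[0,0,-0.14,0,0.1]])

```text
time_s: 12.45
ee_pos: [598.4, 18.5, 181.1]
ee_rot: [-180.0, 0.2, 8.9]
force: [0.9, 0.3, 0.1]
gripper_width: 52.1
gripper_force: 0.0
```

Run:
```python
from h import *
st(); go(480,-260,90,240); go(480,-260,-90,240); snap('w7'); im,P=load('w7')
b=cv2.inRange(cv2.cvtColor(im,cv2.COLOR_BGR2HSV),(100,90,60),(125,255,255)); b[:150]=0;b[:,:240]=0;b[:,380:]=0
for c in cv2.findContours(b,0,1)[0]:
    if cv2.contourArea(c)>60: print(cv2.boundingRect(c),cv2.contourArea(c))
```

```text
12.45 [598.4  18.5 181.1] [-179.96    0.24    8.93] q6 81.7 w 52.1 F [0.9 0.3 0.1]
shift [-0.1604  0.2567 -0.0585] turn -1.415 len 303 from [598.4  18.5 181.1] 8.93
shift [-0.1604  0.2567 -0.0585] turn 1.7266 len 303 from [598.4  18.5 181.1] 8.93
(354, 263, 11, 44) 355.0
(303, 226, 29, 28) 567.5
```

Call:
apply_moves(deltas=[[-0.037,0.032,-0.02,0,0.1],[-0.074,0.064,-0.02,0,0.1],[-0.111,0.096,-0.02,0,0.1],[-0.148,0.128,-0.02,0,0.1],[-0.185,0.16,-0.02,0,0.1]])

```text
time_s: 13.0
ee_pos: [440.3, -169.4, 201.3]
ee_rot: [180.0, -0.0, 9.0]
force: [0.5, -1.0, -0.1]
gripper_width: 50.3
gripper_force: 0.0
```

Call:
apply_moves(deltas=[[-0.035,0.03,0,0.14,0.1],[-0.074,0.062,0,0.28,0.1],[-0.074,0.062,0,0.42,0.1],[-0.074,0.062,0,0.56,0.1],[-0.074,0.062,0,0.7,0.1]])

```text
time_s: 13.5
ee_pos: [377.8, -241.5, 201.3]
ee_rot: [-180.0, -0.0, -31.6]
force: [1.3, -0.3, 0.0]
gripper_width: 50.3
gripper_force: 0.0
```

Call:
apply_moves(deltas=[[0,0,0,0.14,0.1],[0,0,0,0.28,0.1],[0,0,0,0.42,0.1],[0,0,0,0.56,0.1],[0,0,0,0.608,0.1]])

```text
time_s: 14.0
ee_pos: [378.2, -241.0, 201.2]
ee_rot: [-180.0, 0.0, -66.2]
force: [0.1, -0.4, 0.1]
gripper_width: 50.3
gripper_force: 0.0
```

Call:
apply_moves(deltas=[[0,0,0,0,0.1]])

```text
time_s: 14.1
ee_pos: [378.2, -241.0, 201.2]
ee_rot: [-180.0, 0.0, -66.0]
force: [-1.0, -1.1, 0.3]
gripper_width: 49.7
gripper_force: 0.0
```

Run:
```python
from h import *
st(); snap('w8'); cv2.imwrite('pics/top1.png',cams.grab_frame('top'))
```

```text
14.1 [ 378.2 -241.   201.2] [-179.99    0.    -66.  ] q6 122.0 w 49.7 F [-1.  -1.1  0.3]
```

View pics/w8.png

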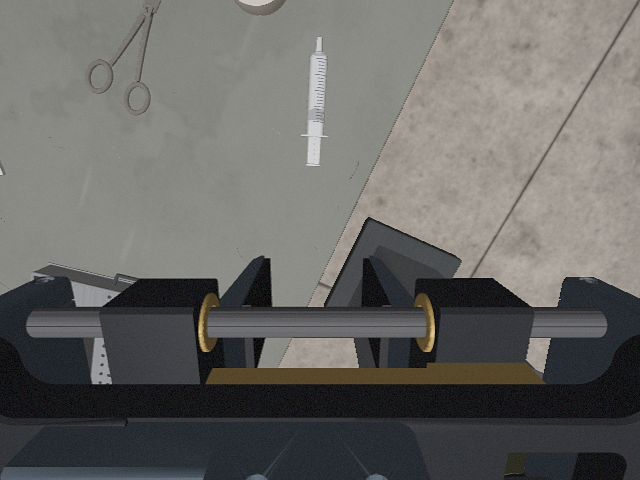

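Run:
```python
from h import *
im,P=load('w8')
t,f,e=ray(P,[(320,38),(314,135),(313,165)],9)[:, :2]
print('syr tip,flange,end',t.round(1),f.round(1),e.round(1),'len',np.linalg.norm(t-e).round(1),'flange-tip',np.linalg.norm(t-f).round(1))
b=np.array(ray(P,[(318,55),(314.5,128)],9)[:,:2]); a=(b[1]-b[0])/np.linalg.norm(b[1]-b[0]); o=f-33*a
yaw=np.degrees(np.arctan2(-a[1],-a[0])); print('origin',o.round(1),'yaw of tip dir',yaw.round(1))
r=ray(P,[(100,76),(138,98),(151,5)],3)[:,:2]; print('sci rings',r.round(1).tolist(),np.linalg.norm(r[0]-r[1]).round(1)); m=(r[0]+r[1])/2; 
tp=ray(pose('top'),[(485,237)],3)[0,:2]; d=m-tp; print('axis',np.degrees(np.arctan2(d[1],d[0])).round(1),'tip-to-ringcentre',np.linalg.norm(d).round(1),'perp-to-rings',np.degrees(np.arctan2(*((r[0]-r[1])[::-1]))).round(1))
T=pose('top'); im1=cv2.imread('pics/top1.png')
bb=cv2.inRange(cv2.cvtColor(im1,cv2.COLOR_BGR2HSV),(100,90,60),(125,255,255))
bb[:220]=0;bb[260:]=0;bb[:,:290]=0;bb[:,328:]=0
mm=cv2.moments(bb,True); print('vial', mm['m00'], ray(T,(mm['m10']/mm['m00'],mm['m01']/mm['m00']),82).round(1),'want 598.5 19.6')
go(o[0],o[1],yaw,60)
```

```text
syr tip,flange,end [ 446.7 -404.1] [ 415.4 -319.1] [ 404.  -290.6] len 121.2 flange-tip 90.5
origin [ 427.3 -349.9] yaw of tip dir -69.0
sci rings [[637.8, -283.1], [596.7, -278.6], [608.4, -365.0]] 41.4
axis 83.7 tip-to-ringcentre 137.9 perp-to-rings -6.2
vial 75.0 [[596.3  16.3  82. ]] want 598.5 19.6
shift [ 0.1195 -0.0004  0.1413] turn 0.0523 len 119 from [ 378.2 -241.   201.3] -65.95
```

Call:
apply_moves(deltas=[[0.03,0,0.02,0.052,0.1],[0.06,0,0.05,0.052,0.1],[0.09,0,0.08,0.052,0.1],[0.11,0,0.115,0.052,0.1],[0.1195,0,0.14,0.052,0.1]])

```text
time_s: 14.7
ee_pos: [427.0, -351.4, 59.1]
ee_rot: [180.0, 0.0, -69.0]
force: [-0.6, 1.0, 0.5]
gripper_width: 50.0
gripper_force: 0.0
```

Call:
apply_moves(deltas=[[0,0,0.02,0,0.1],[0,0,0.04,0,0.1],[0,0,0.051,0,0.1],[0,0,0.056,0,0.1],[0,0,0.056,0,0.1]])

```text
time_s: 15.2
ee_pos: [426.8, -350.1, 5.2]
ee_rot: [180.0, 0.0, -69.0]
force: [-0.7, -1.0, 0.0]
gripper_width: 50.0
gripper_force: 0.0
```

Call:
apply_moves(deltas=[[0,0,0,0,-0.5],[0,0,0,0,-0.9],[0,0,0,0,-0.9],[0,0,0,0,-0.9],[0,0,0,0,-0.9]], grip_force=15)

```text
time_s: 15.7
ee_pos: [426.9, -350.2, 5.7]
ee_rot: [-180.0, -0.0, -69.0]
force: [0.5, -0.0, -1.0]
gripper_width: 12.9
gripper_force: 0.0
```

Call:
apply_moves(deltas=[[0,0,0,0,-0.9],[0,0,0,0,-0.9]])

```text
time_s: 15.9
ee_pos: [426.9, -350.3, 5.7]
ee_rot: [-180.0, -0.0, -69.0]
force: [-1.0, 0.1, 2.7]
gripper_width: 13.1
gripper_force: 15.0
```

Call:
apply_moves(deltas=[[0,0,-0.01,0,-0.9],[0,0,-0.04,0,-0.9],[0,0,-0.08,0,-0.9],[0,0,-0.11,0,-0.9],[-0.02,-0.012,-0.12,0,-0.9]])

```text
time_s: 16.4
ee_pos: [432.7, -330.2, 129.7]
ee_rot: [-179.8, -0.5, -69.1]
force: [0.9, 0.2, 0.9]
gripper_width: 13.0
gripper_force: 15.0
```

Run:
```python
from h import *
st(); im,P=snap('w9'); go(488.8,2.6,8.8)
print('expected tip px if held', proj(P,[[446.7-427.3+env.state()['ee_pos'][0],-404.1+349.9+env.state()['ee_pos'][1],env.state()['ee_pos'][2]+3]]).round(0))
b=cv2.inRange(cv2.cvtColor(im,cv2.COLOR_BGR2HSV),(0,0,215),(180,30,255)); b[285:]=0;b[:,:250]=0;b[:,390:]=0
y,x=np.nonzero(b); print(len(x), (x.min(),x.max(),y.min(),y.max()) if len(x) else None, [round(x[y==k].mean(),1) for k in np.unique(y)[::20]])
```

```text
16.4 [ 432.7 -330.2  129.7] [-179.78   -0.46  -69.13] q6 120.6 w 13.0 F [0.9 0.2 0.9]
shift [-2.863e-01 -1.700e-01 -2.000e-04] turn -1.3586 len 333 from [ 432.5 -325.6  129.7] -69.04
expected tip px if held [[315. 190.]]
0 None []
```

Call:
apply_moves(deltas=[[-0.035,-0.021,0,0,-0.9],[-0.076,-0.045,0,0,-0.9],[-0.117,-0.069,0,0,-0.9],[-0.158,-0.094,0,0,-0.9],[-0.199,-0.118,0,0,-0.9]])

```text
time_s: 16.95
ee_pos: [469.6, -97.4, 125.6]
ee_rot: [-180.0, -0.0, -69.0]
force: [1.9, -0.4, -0.6]
gripper_width: 13.1
gripper_force: 15.0
```

Call:
apply_moves(deltas=[[-0.04,-0.024,0,-0.14,-0.9],[-0.08,-0.047,0,-0.28,-0.9],[-0.087,-0.052,0,-0.42,-0.9],[-0.087,-0.052,0,-0.56,-0.9],[-0.087,-0.052,0,-0.7,-0.9]])

```text
time_s: 17.45
ee_pos: [486.9, 1.4, 125.4]
ee_rot: [180.0, 0.0, -28.4]
force: [-0.4, -0.3, -0.4]
gripper_width: 13.3
gripper_force: 15.0
```

Call:
apply_moves(deltas=[[0,0,0,-0.14,-0.9],[0,0,0,-0.28,-0.9],[0,0,0,-0.42,-0.9],[0,0,0,-0.56,-0.9],[0,0,0,-0.659,-0.9]])

```text
time_s: 17.95
ee_pos: [486.8, 0.6, 125.4]
ee_rot: [-180.0, 0.0, 9.2]
force: [0.5, -0.8, -0.0]
gripper_width: 13.0
gripper_force: 15.0
```

Call:
apply_moves(deltas=[[0,0,0,0,-0.9],[0,0,0,0,-0.9]])

```text
time_s: 18.15
ee_pos: [486.9, 0.7, 125.4]
ee_rot: [-180.0, 0.0, 8.8]
force: [-0.8, -0.2, -0.3]
gripper_width: 13.0
gripper_force: 15.0
```

Run:
```python
from h import *
st(); im,P=snap('w10'); go(488.8,2.6,8.8,60)
```

```text
18.15 [486.9   0.7 125.4] [-1.80e+02  1.00e-02  8.75e+00] q6 80.0 w 13.0 F [-0.8 -0.2 -0.3]
shift [ 0.0021 -0.0016  0.0654] turn -0.0005 len 3 from [486.9   0.7 125.4] 8.77
```

View pics/w10.png

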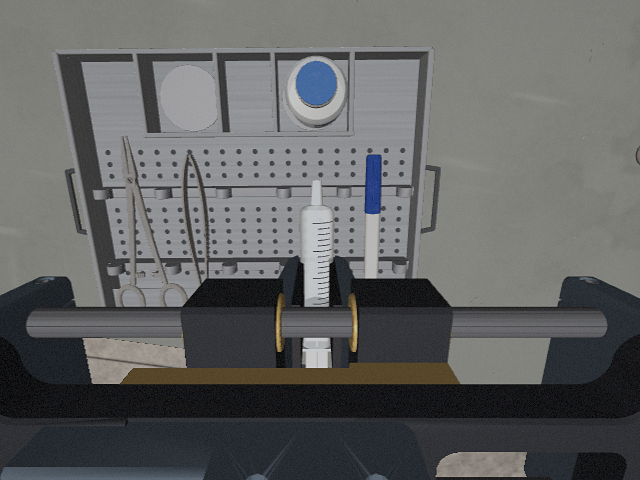

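Call:
apply_moves(deltas=[[0.002,-0.0015,0.02,0,-0.9],[0.002,-0.0015,0.05,0,-0.9],[0.002,-0.0015,0.075,0,-0.9],[0.002,-0.0015,0.09,0,-0.9],[0.002,-0.0015,0.096,0,-0.9]])

```text
time_s: 18.7
ee_pos: [487.7, 2.5, 28.0]
ee_rot: [-180.0, 0.2, 8.8]
force: [0.0, -0.2, -0.6]
gripper_width: 13.0
gripper_force: 15.0
```

Call:
apply_moves(deltas=[[0,0,0.002,0,-0.9],[0,0,0.004,0,-0.9],[0,0,0.0045,0,-0.9],[0,0,0.0045,0,-0.9]])

```text
time_s: 19.1
ee_pos: [489.3, 2.5, 25.6]
ee_rot: [180.0, -0.1, 8.9]
force: [0.3, -0.6, -0.2]
gripper_width: 12.8
gripper_force: 15.0
```

Call:
apply_moves(deltas=[[0,0,0.0015,0,-0.9],[0,0,0.0015,0,-0.9],[0,0,0.0015,0,-0.6],[0,0,0.0015,0,-0.45],[0,0,0.0015,0,-0.45]])

```text
time_s: 19.6
ee_pos: [488.8, 2.6, 23.5]
ee_rot: [-180.0, -0.0, 8.9]
force: [0.5, 0.4, 0.1]
gripper_width: 25.0
gripper_force: 0.0
```

Call:
apply_moves(deltas=[[0,0,0,0,-0.45],[0,0,-0.02,0,-0.45],[0,0,-0.06,0,-0.45],[0,0,-0.11,0,-0.3],[0,0,-0.15,0,-0.1]])

```text
time_s: 20.1
ee_pos: [489.1, 2.5, 175.9]
ee_rot: [180.0, -0.1, 8.9]
force: [1.4, 0.6, -0.0]
gripper_width: 37.5
gripper_force: 0.0
```

Call:
apply_moves(deltas=[[0,0,0,0,0],[0,0,0,0,0]])

```text
time_s: 20.3
ee_pos: [488.9, 2.5, 174.1]
ee_rot: [180.0, -0.1, 8.9]
force: [-0.2, -0.1, 0.1]
gripper_width: 45.3
gripper_force: 0.0
```

Run:
```python
from h import *
st(); im,P=snap('w11')
o=np.array([481.2,52.0]); t=np.radians(8.8); M=np.array([[np.cos(t),-np.sin(t)],[np.sin(t),np.cos(t)]])
w=lambda x,y,z: np.r_[o+M@[x,y],z]
print('pred tip',proj(P,[w(57,-50,27),w(30,-50,27)]).round(0).tolist())
b=cv2.inRange(cv2.cvtColor(im,cv2.COLOR_BGR2HSV),(0,0,200),(180,40,255)); b[280:]=0
n,l,s,c=cv2.connectedComponentsWithStats(b)
for k in range(1,n):
    if s[k][4]>60: print(s[k].tolist(),c[k].round(1), ((ray(P,c[k],25)[0,:2]-o)@M).round(1))
go(566,-440,83.75,200)
```

```text
20.3 [488.9   2.5 174.1] [ 1.7999e+02 -1.0000e-01  8.8700e+00] q6 80.1 w 45.3 F [-0.2 -0.1  0.1]
pred tip [[316.0, 167.0], [316.0, 195.0]]
[296, 91, 17, 34, 180] [301.2 109.6] [107.2 -36.3]
[311, 181, 13, 52, 499] [316.  205.5] [ 19.7 -49.7]
[310, 246, 13, 13, 125] [315.9 252.1] [-27.8 -49.7]
[303, 260, 26, 20, 257] [316.3 268.9] [-45.8 -50.2]
shift [ 0.0088  0.4492 -0.0274] turn -1.3069 len 449 from [488.    2.5 172.8] 8.87
```

Call:
apply_moves(deltas=[[0.008,0.04,-0.015,0,0.1],[0.016,0.085,-0.03,0,0.1],[0.024,0.13,-0.045,0,0.1],[0.032,0.17,-0.06,0,0.1],[0.041,0.21,-0.067,0,0.1]])

```text
time_s: 20.85
ee_pos: [561.6, -200.3, 239.4]
ee_rot: [-179.9, 0.1, 8.8]
force: [1.3, -0.0, -0.4]
gripper_width: 50.2
gripper_force: 0.0
```

Call:
apply_moves(deltas=[[0.008,0.04,0,-0.14,0.1],[0.016,0.08,0,-0.28,0.1],[0.024,0.12,0,-0.42,0.1],[0.028,0.145,0,-0.56,0.1],[0.028,0.145,0,-0.7,0.1]])

```text
time_s: 21.35
ee_pos: [611.4, -340.9, 235.9]
ee_rot: [-179.7, 0.1, 49.1]
force: [0.4, 0.2, 0.5]
gripper_width: 50.2
gripper_force: 0.0
```

Call:
apply_moves(deltas=[[0,0,0,-0.14,0.1],[0,0,0,-0.28,0.1],[0,0,0,-0.42,0.1],[0,0,0,-0.56,0.1],[0,0,0,-0.607,0.1]])

```text
time_s: 21.85
ee_pos: [610.9, -337.2, 237.2]
ee_rot: [-179.7, -0.1, 84.0]
force: [0.7, -0.5, -0.2]
gripper_width: 50.3
gripper_force: 0.0
```

Call:
apply_moves(deltas=[[0,0,0,0,0.1],[0,0,0,0,0.1]])

```text
time_s: 22.05
ee_pos: [611.3, -337.3, 238.4]
ee_rot: [-179.8, -0.1, 83.7]
force: [0.3, -1.5, -0.4]
gripper_width: 50.4
gripper_force: 0.0
```

Run:
```python
from h import *
st(); im,P=snap('w12')
g=cv2.cvtColor(im,cv2.COLOR_BGR2GRAY).astype(np.float32); bg=cv2.medianBlur(im,31); bg=cv2.cvtColor(bg,cv2.COLOR_BGR2GRAY)
a=np.radians(83.75); ax=np.array([np.cos(a),np.sin(a)]); o=np.array([610.5,-342.5])
m=np.abs(g-bg)>14
y,x=np.nonzero(m); q=ray(P,np.c_[x,y],3)[:,:2]-o; ly=q@ax; lx=q@np.array([ax[1],-ax[0]])
k=(np.abs(lx)<45)&(np.abs(ly)<95)&(y<250); ly=ly[k];lx=lx[k]
for b in range(-90,95,10):
    s=(ly>=b)&(ly<b+10)
    if s.sum()>3: print(b,s.sum(),'min/med/max lx',np.percentile(lx[s],[2,50,98]).round(1))
```

```text
22.05 [ 611.3 -337.3  238.4] [-1.7983e+02 -8.0000e-02  8.3690e+01] q6 -23.5 w 50.4 F [ 0.3 -1.5 -0.4]
-50 7 min/med/max lx [2.8 7.9 9.2]
-30 16 min/med/max lx [-4.8 -1.   6.6]
-20 23 min/med/max lx [-4.3  1.5  8.5]
-10 26 min/med/max lx [-4.8  2.1  9.6]
0 24 min/med/max lx [-6.   2.1 10.8]
10 21 min/med/max lx [-8.4 -2.2 13.3]
20 20 min/med/max lx [-9.6  8.2 14.5]
30 19 min/med/max lx [-11.9  -5.9  17.2]
40 57 min/med/max lx [-23.8  -8.3  28. ]
50 105 min/med/max lx [-29.7  -5.8  35. ]
60 97 min/med/max lx [-30.9  -4.5  36.1]
70 74 min/med/max lx [-29.5  -9.8  33.5]
80 7 min/med/max lx [-19.7 -16.3  24.9]
```

Call:
apply_moves(deltas=[[0,0.0022,0.03,0,0.0],[0,0.0022,0.075,0,0.0],[0,0.0022,0.12,0,0.0],[0,0.0022,0.16,0,0.0],[0,0.0022,0.185,0,0.0]])

```text
time_s: 22.6
ee_pos: [611.9, -336.7, 51.2]
ee_rot: [-179.7, -0.1, 83.7]
force: [-0.0, -0.7, 0.6]
gripper_width: 45.6
gripper_force: 0.0
```

Call:
apply_moves(deltas=[[0,0,0.02,0,0],[0,0,0.035,0,0],[0,0,0.045,0,0],[0,0,0.048,0,0],[0,0,0.048,0,0]])

```text
time_s: 23.1
ee_pos: [614.1, -337.9, 7.6]
ee_rot: [180.0, 0.0, 83.7]
force: [-0.7, -0.0, 0.5]
gripper_width: 45.4
gripper_force: 0.0
```

Call:
apply_moves(deltas=[[0,0,0.003,0,0],[0,0,0.005,0,0],[0,0,0.005,0,0]])

```text
time_s: 23.4
ee_pos: [614.0, -337.9, 2.7]
ee_rot: [180.0, 0.0, 83.8]
force: [-0.2, -0.0, 0.1]
gripper_width: 45.7
gripper_force: 0.0
```

Call:
apply_moves(deltas=[[0,0,0,0,-0.5],[0,0,0,0,-0.9],[0,0,0,0,-0.9],[0,0,0,0,-0.9],[0,0,0,0,-0.9]], grip_force=25)

```text
time_s: 23.9
ee_pos: [613.9, -337.9, 2.5]
ee_rot: [180.0, -0.0, 83.8]
force: [-0.6, -0.0, -0.1]
gripper_width: 15.2
gripper_force: 25.0
```

Call:
apply_moves(deltas=[[0,0,0,0,-0.9],[0,0,0,0,-0.9]])

```text
time_s: 24.1
ee_pos: [613.9, -337.8, 2.5]
ee_rot: [180.0, -0.0, 83.8]
force: [-0.8, 0.1, 0.6]
gripper_width: 15.0
gripper_force: 25.0
```

Call:
apply_moves(deltas=[[0,0,-0.01,0,-0.9],[0,0,-0.04,0,-0.9],[0,0,-0.08,0,-0.9],[0,0,-0.12,0,-0.9],[0,0,-0.13,0,-0.9]])

```text
time_s: 24.6
ee_pos: [616.4, -339.2, 139.0]
ee_rot: [179.4, 0.2, 83.8]
force: [-0.1, -0.2, -0.3]
gripper_width: 15.0
gripper_force: 25.0
```

Call:
apply_moves(deltas=[[0.03,-0.014,0,0,-0.9],[0.07,-0.034,0,0,-0.9],[0.11,-0.053,0,0,-0.9],[0.15,-0.072,0,0,-0.9],[0.19,-0.092,0,0,-0.9]])

```text
time_s: 25.1
ee_pos: [542.1, -137.4, 132.2]
ee_rot: [-180.0, -0.0, 83.7]
force: [1.4, 0.5, 0.2]
gripper_width: 14.6
gripper_force: 25.0
```

Call:
apply_moves(deltas=[[0.04,-0.019,0,-0.14,-0.9],[0.08,-0.038,0,-0.28,-0.9],[0.12,-0.058,0,-0.42,-0.9],[0.16,-0.077,0,-0.56,-0.9],[0.182,-0.087,0,-0.7,-0.9]])

```text
time_s: 25.6
ee_pos: [474.4, 53.8, 132.4]
ee_rot: [-180.0, -0.1, 124.3]
force: [0.3, -0.3, -0.5]
gripper_width: 14.7
gripper_force: 25.0
```

Call:
apply_moves(deltas=[[0,0,0,-0.14,-0.9],[0,0,0,-0.28,-0.9],[0,0,0,-0.42,-0.9],[0,0,0,-0.56,-0.9],[0,0,0,-0.7,-0.9]])

```text
time_s: 26.1
ee_pos: [476.0, 51.5, 132.3]
ee_rot: [-180.0, -0.0, 164.3]
force: [0.1, -1.7, 0.3]
gripper_width: 14.9
gripper_force: 25.0
```

Call:
apply_moves(deltas=[[0,0,0,-0.14,-0.9],[0,0,0,-0.28,-0.9],[0,0,0,-0.42,-0.9],[0,0,0,-0.433,-0.9],[0,0,0,-0.433,-0.9]])

```text
time_s: 26.6
ee_pos: [476.2, 51.4, 132.4]
ee_rot: [180.0, -0.0, -171.4]
force: [0.4, 0.3, -0.3]
gripper_width: 14.6
gripper_force: 25.0
```

Run:
```python
from h import *
st(); im,P=snap('w13'); go(475.8,51.1,188.8,60)
p=env.state()['ee_pos']; a=np.radians(188.8); ax=np.array([np.cos(a),np.sin(a)]); px=np.array([ax[1],-ax[0]])
g=cv2.cvtColor(im,cv2.COLOR_BGR2HSV)
print('pred ring centres/edges px',proj(P,[np.r_[p[:2]+ax*(62-5)+px*s,p[2]+2] for s in (-31,-18,0,18,31)]).round(0).tolist(), 'ring end',proj(P,[np.r_[p[:2]+ax*(77-5),p[2]+2]]).round(0))
gr=cv2.cvtColor(im,cv2.COLOR_BGR2GRAY)
r=cv2.HoughCircles(gr[60:260,200:440],cv2.HOUGH_GRADIENT,1,20,param1=100,param2=18,minRadius=12,maxRadius=32)
print(None if r is None else (r[0][:8]+[200,60,0]).round(0).tolist())
```

```text
26.6 [476.2  51.4 132.4] [ 1.7999e+02 -1.0000e-02 -1.7137e+02] q6 -93.9 w 14.6 F [ 0.4  0.3 -0.3]
shift [ 0.0005 -0.0003  0.0724] turn -0.0028 len 1 from [476.3  51.4 132.4] -171.36
pred ring centres/edges px [[254.0, 183.0], [280.0, 183.0], [316.0, 183.0], [352.0, 183.0], [377.0, 183.0]] ring end [[316. 152.]]
[[274.0, 168.0, 22.0], [364.0, 174.0, 31.0], [392.0, 228.0, 31.0], [310.0, 210.0, 29.0], [412.0, 164.0, 17.0], [256.0, 222.0, 17.0], [274.0, 188.0, 26.0], [360.0, 220.0, 21.0]]
```

Call:
apply_moves(deltas=[[0,0,0.02,0,-0.9],[0,0,0.027,0,-0.9],[0,0,0.027,0,-0.9]])

```text
time_s: 26.95
ee_pos: [475.4, 51.3, 104.5]
ee_rot: [180.0, -0.2, -171.3]
force: [0.3, 1.1, 0.9]
gripper_width: 14.6
gripper_force: 25.0
```

```bash
python3 -c "
from h import *
snap('w14')"
```

Call:
apply_moves(deltas=[[0,0,0.015,0,-0.9],[0,0,0.02,0,-0.9],[0,0,0.02,0,-0.9]])

```text
time_s: 27.3
ee_pos: [476.1, 51.4, 85.3]
ee_rot: [180.0, -0.1, -171.2]
force: [0.4, -0.7, -0.3]
gripper_width: 14.9
gripper_force: 25.0
```

Run:
```python
from h import *
st(); im,P=snap('w15'); go(475.8,51.1,188.8,23)
E=[cv2.Canny(cv2.imread(f'pics/w{k}.png'),40,110)>0 for k in (13,14,15)]
E=[cv2.dilate(e.astype(np.uint8),np.ones((3,3)))>0 for e in E]; m=E[0]&E[1]&E[2]; m[262:]=False
s=env.state(); p=s['ee_pos']; a=np.radians(s['ee_rot'][2]); ax=np.array([np.cos(a),np.sin(a)]); px=np.array([ax[1],-ax[0]])
y,x=np.nonzero(m); q=ray(P,np.c_[x,y],p[2]+1)[:,:2]-p[:2]; ly=q@ax+5; lx=q@px
k=(abs(lx)<60)&(ly<110)&(ly>20); ly=ly[k];lx=lx[k]
for b in range(20,105,5):
    t=(ly>=b)&(ly<b+5)
    if t.sum()>3: print(b,t.sum(),np.percentile(lx[t],[3,25,50,75,97]).round(1))
```

```text
27.3 [476.1  51.4  85.3] [ 1.7999e+02 -6.0000e-02 -1.7124e+02] q6 -94.0 w 14.9 F [ 0.4 -0.7 -0.3]
shift [ 0.0008 -0.0002  0.0627] turn -0.0006 len 1 from [476.5  51.4  85.7] -171.23
20 312 [-38.6 -12.9  -5.4  10.7  39.4]
25 280 [-39.9 -30.9  -6.4   8.5  39.8]
30 225 [-40.1 -29.6  -8.   10.   39.6]
35 316 [-39.5 -31.1  -8.4  13.6  40.7]
40 351 [-46.3 -15.6   0.5  15.3  53.4]
45 831 [-53.8 -26.4   2.   28.4  56.4]
50 577 [-38.  -17.4  10.8  26.   58.3]
55 503 [-38.2 -13.8  13.2  33.1  56.6]
60 369 [-33.9 -12.6   9.1  33.4  52.1]
65 320 [-34.3 -14.   -7.   14.1  33.5]
70 509 [-32.2 -17.4   8.9  25.2  49.5]
75 431 [-29.2 -19.   12.8  24.1  51.4]
80 481 [-56.3 -21.1   8.3  26.8  52.3]
```

Call:
apply_moves(deltas=[[0.001,0,0.015,0,-0.9],[0.001,0,0.035,0,-0.9],[0.001,0,0.05,0,-0.9],[0.001,0,0.058,0,-0.9],[0.001,0,0.06,0,-0.9]])

```text
time_s: 27.85
ee_pos: [475.4, 51.3, 25.2]
ee_rot: [180.0, -0.0, -171.2]
force: [0.4, 1.0, -0.3]
gripper_width: 15.1
gripper_force: 25.0
```

Call:
apply_moves(deltas=[[0,0,0.001,0,-0.9],[0,0,0.003,0,-0.9],[0,0,0.003,0,-0.9]])

```text
time_s: 28.15
ee_pos: [475.7, 51.3, 22.8]
ee_rot: [180.0, 0.1, -171.2]
force: [0.1, 0.1, -0.1]
gripper_width: 14.9
gripper_force: 25.0
```

Call:
apply_moves(deltas=[[0,0,0.001,0,-0.9],[0,0,0.0015,0,-0.9],[0,0,0.0015,0,-0.65],[0,0,0.0015,0,-0.47],[0,0,0.0015,0,-0.47]])

```text
time_s: 28.65
ee_pos: [475.5, 51.3, 21.0]
ee_rot: [180.0, 0.0, -171.2]
force: [0.0, -0.2, 0.5]
gripper_width: 24.1
gripper_force: 0.0
```

Call:
apply_moves(deltas=[[0,0,0,0,-0.47],[0,0,-0.02,0,-0.47],[0,0,-0.06,0,-0.47],[0,0,-0.11,0,-0.47],[0,0,-0.15,0,-0.47]])

```text
time_s: 29.15
ee_pos: [475.7, 51.3, 173.4]
ee_rot: [-180.0, 0.1, -171.2]
force: [1.7, -0.1, -0.4]
gripper_width: 23.8
gripper_force: 0.0
```

Call:
apply_moves(deltas=[[0,0,-0.05,0,-0.4],[0,0,-0.1,0,-0.4],[0,0,-0.1,0,-0.4],[0,0,-0.1,0,-0.4],[0,0,-0.1,0,-0.4]])

```text
time_s: 29.65
ee_pos: [474.4, 51.2, 269.4]
ee_rot: [180.0, -0.2, -171.2]
force: [-0.2, 0.4, 0.2]
gripper_width: 27.2
gripper_force: 0.0
```

Run:
```python
from h import *
st(); im,P=snap('w16')
o=np.array([481.2,52.0]); t=np.radians(8.8); M=np.array([[np.cos(t),-np.sin(t)],[np.sin(t),np.cos(t)]])
# rectify the z=22 plane into the cassette frame (1 px = 1 mm) and print an edge profile across y at given x
X,Y=np.meshgrid(np.arange(-100,150),np.arange(140,-141,-1)); W=np.c_[np.c_[X.ravel(),Y.ravel()]@M.T+o,np.full(X.size,22.)]
uv=proj(P,W).astype(np.float32).reshape(X.shape+(2,))
R_=cv2.remap(im,uv[...,0],uv[...,1],1); cv2.imwrite('pics/rect.png',R_)
g=cv2.cvtColor(R_,cv2.COLOR_BGR2GRAY)
for x in (-70,-64,-58,-45,-40): 
    e=np.nonzero(cv2.Canny(g,50,130)[:,x+98:x+103].any(1))[0]; print(x,[int(140-v) for v in e if abs(140-v)<120], 'rows visible', uv[0,x+100,1].round())
```

```text
29.65 [474.4  51.2 269.4] [ 1.7998e+02 -1.7000e-01 -1.7122e+02] q6 -94.0 w 27.2 F [-0.2  0.4  0.2]
-70 [108, 107, 105, 104, 87, 86, 85, 84, 83, 82, 75, 74, 73, 72, 71, 67, 66, 34, 33, 29, 28, 27, 16, 15, 14, 9, 8, -7, -8, -9, -11, -12, -13, -14, -15, -26, -27, -28, -32, -33, -34] rows visible 158.0
-64 [106, 104, 89, 88, 87, 86, 85, 71, 67, 66, 65, 52, 51, 48, 47, 46, 35, 29, 14, 13, 8, -7, -12, -13, -28, -33, -34, -43, -44, -45, -46, -47, -48, -49, -50, -51, -52, -53, -54, -55, -56, -57, -95, -96, -97, -98, -99, -100, -101, -102, -103, -104, -105] rows visible 163.0
-58 [111, 110, 108, 106, 105, 104, 89, 88, 86, 85, 72, 71, 66, 65, 54, 53, 52, 50, 46, 34, 33, 29, 28, 27, 26, 16, 15, 14, 13, 9, 8, -7, -8, -13, -14, -15, -25, -26, -27, -28, -32, -33, -44, -49, -50, -51, -52, -57, -95, -105, -106, -107] rows visible 168.0
-45 [119, 117, 116, 115, 114, 113, 112, 110, 109, 108, 107, 106, 96, 95, 94, 93, 83, 82, 81, 80, 79, 77, 76, 75, 74, 73, 72, 69, 68, 67, 66, 56, 55, 54, 52, 51, 49, 48, 47, 45, 43, 42, 41, 40, 39, 29, 28, 27, 26, 24, 23, 22, 21, 20, 19, 18, 17, 16, 12, 11, 3, 2, 1, 0, -1, -10, -11, -12, -16, -17, -18, -19, -20, -21, -22, -24, -25, -26, -27, -28, -38, -39, -40, -41, -42, -44, -49, -51, -57, -65, -66, -67, -68, -78, -79, -80, -81, -91, -93, -94, -105, -106, -107, -108, -109, -118, -119] rows visible 178.0
-40 [111, 110, 109, 108, 107, 105, 104, 103, 102, 101, 96, 95, 94, 93, 92, 91, 90, 89, 88, 85, 83, 82, 81, 80, 79, 69, 68, 67, 66, 56, 55, 54, 53, 52, 48, 47, 45, 44, 42, 41, 40, 39, 29, 28, 27, 26, 16, 15, 11, 10, 3, 2, 1, 0, -1, -9, -10, -14, -15, -16, -24, -25, -26, -27, -28, -38, -39, -40, -41, -44, -49, -51, -57, -65, -66, -67, -68, -78, -79, -80, -81, -91, -93, -94, -104, -106, -107, -108, -109, -118, -119] rows visible 182.0
```

```bash
python3 -c "
from h import *
print(env.job_done())"
```

```text
the job is handed in; nothing more can be done
None
```

I laid the syringe beside the marker, the scissors in the middle with their rings over the front ledge, and the forceps beside the needle holder. The vial stands in the pocket behind the syringe. Everything was released and the job was handed in at about 30 s; I have no result from the judging.

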